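Hang the paddle board beside the turner

ROBOT

A 6-joint arm with a two-finger parallel gripper is mounted at the origin on the work surface. World frame = base frame: x ahead of the robot, y to its left, z up, the work surface at z = 0. Lengths are in m, angles in rad, forces in N, time in s.
With the tool pointing down it reaches from about 0.275 to 0.85 m from the base axis. Payload 19 kg.
Tool frame: the origin (TCP) lies midway between the tips of the shut fingers; the grasp point (between the pads) lies 19 mm behind it; z points along the fingers, y is the direction in which the jaws open and shut (so a half turn about z gives the same grasp; the last joint's range is limited). The gripper opens to 85 mm and grips with 20 to 120 N. Pads are 22 mm wide; open, the fingers measure 114 mm over their backs; the gripper's body (76 mm by 85 mm) begins 54 mm behind the grasp point. The pads swing forward as they close: fully open they stand 13 mm farther back than shut.
Start: joints at [-1.36, 0.15, 1.437, -0, 1.554, -0.134], TCP at [0.194, -0.541, 0.231] pointing down, gripper open.
Joint ranges: [-2.8, 2.8], [-0.68, 2.1], [0.12, 2.68], [-1.39, 4.53], [0.16, 2.79], [-2.81, 2.81]. Speed limits (rad/s): [1.89, 1.89, 2.22, 3.01, 3.01, 3.01].

INTERFACE

Orientations are given as a 3x3 rotation matrix whose columns are the frame's x, y, z axes.
In Python, from rig import ctrl, cams, spot_in gives the robot as it stands.
- The arm moves only by the shell command python3 -m pendant 'ROWS'. ROWS is JSON, a list that holds one entry, the list of rows, each a list of 7 numbers: the shift along the world's x, y, z in m, then the turn, a rotation vector about the world's x, y, z in degrees, then the finger opening in m, from 0 to 0.0854. In form: [[[x, y, z, wx, wy, wz, jaw], ...]]. A call has 1 to 20 rows; each row is the pose to reach, as a shift and turn from the pose commanded when the call began; what a row does not reach only later rows make up. A row lasts 1/10 s, in which the tool goes at most 50 mm and 8.59 degrees, less where a joint would pass 70% of its speed; a pose out of reach is approached as far as the arm can. A call with a gripper value outside its range is refused whole. The fingers move at their own pace and stop on an object; the grip force is fixed at half the most. Time passes only in rows, so rows that repeat a pose let the fingers close. It gives the time, the measured TCP pose, the force and the opening at its end, in the units of the state.
- ctrl.observe(): the state, without advancing time (a new reading comes with each control period).
- cams.snapshot(name): name is "scene" or "side" or "wrist"; returns (picture, depth): 420x560x3 uint8, blue, green, red; 420x560 float32, m along the optical axis (not along the pixel's ray), 0 where there is no reading.
- cams.camera_info(name): a dict with "vfov" (degrees; the focal length in pixels is half the picture's height over the tangent of half this angle, whatever the lens; pixels are square), "cx", "cy" (the principal point, pixels), "k1" (the pictures are not rectified: a ray, as slopes to the right and down, at radius r is drawn at 1 + k1 r^2 times it, then the intrinsics apply), "R" (3x3) and "t" (3): a world point X has camera coordinates R X + t. Camera axes: x right, y down, z forward; pixel columns grow to the right and rows downward; lengths in m; the calibration is good to about 2 mm. A picture is of the moment at which its call begins: read the wrist's pose just before it. camera_info takes no time and is no camera call; for the wrist camera it gives the pose at the moment of the call.
- ctrl.close_job(): hands the job in, once; it reports no verdict.
Trained networks look in the newest picture that a camera, given by its name, has taken for a name from the list of things; names that differ only in an ending like _2 or _b are one class to them, and where a whole thing is asked for, a point or a joint stands for the part that bears it (a point fixed in the world has none). Each returns a list of dicts, best first, with "confidence" (0 to 1); they miss things now and then, are a little off and sometimes report something else, mostly with a low value. They report only what shows in the picture. A call takes as long as a camera call. They do not tell look-alikes from the thing itself.
- spot_in(camera, name): "bbox" ([centre column, centre row, width, height] as shares, 0 to 1, of the picture: columns of its width, rows of its height, round what is visible of it).
The state is a dict: "time_s": time; "qpos": joint angles; "joint_velocities": joint speeds; "effort": joint torques, N m; "eef_pos": TCP position; "eef_rot": TCP orientation; "wrist_force": force on the tool from outside, world axes, zero at the start; "moment": the same for the moment, N m; "grip_width": finger opening in m.
Only numpy, scipy, OpenCV 4.12 (cv2) and the standard library are available. Lean on these libraries where they do the work, as an engineer would, in place of code of your own. Each camera call takes 0.05 s, during which the arm holds its last target.

TASK

Take the small paddle board with the slotted neck out of the rack and hang it by its slot on the stand's hook, in front of the wooden turner that already hangs there. Slide it back along the hook until it holds the turner against the post with no gaps left, press it home there for a moment with a light push of about 5 newtons (the hook is delicate: keep every push gentle, below about 15), and leave both hanging plumb and still. The turner must stay on the hook, and the other things must not be disturbed.

Things in the scene. Friction and masses are not known exactly. Their poses are not given: they have to be found in the camera images.
- stand: Fixed dark wooden stand: base plate 140 x 140 x 12 mm, square post 24 x 24 mm rising to 264 mm, and one dark steel hook that leaves the middle of the post's front face (12 mm from the axis) along the stand's -x, which points roughly towards the robot. Origin: centre of the base's underside; z up.
- hook_root (a point): Point where the hook's axis leaves the post's front face, 240 mm above the counter; axes as the stand's. The hook is a round rod 8 mm thick: level for 65 mm along -x, then its last 21 mm rise by 12 mm to the tip. It is rigid. Behind it the post is 24 mm wide and reaches 24 mm higher than this point.
- hook_tip (a point): Centre of the hook's domed end: 86 mm out along -x from hook_root and 12 mm above it (the metal reaches 4 mm farther).
- board: Loose wooden paddle board, 10 mm thick (its x), standing upright in one of the rack's two slots, neck up: blade 110 mm wide (y) x 110 mm high, then a neck 36 mm wide x 70 mm high, 180 mm in all; about 180 g (130 to 250). Alike front and back. Origin: centre of its lower edge; z runs up to the neck. The neck's straight 36 mm sides can be pinched from above.
- board_eye (a point): Centre of the upright slot through the board's neck, 144 mm above the board's lower edge: 11 mm wide (y), 20 mm high (z), through the 10 mm thickness (x). The wood above the slot is 26 mm high up to the neck's top. Hung on the level rod, this point lies 6 mm below the rod's axis; snug against the turner with the turner on the post it lies 12 mm out from hook_root.
- turner: Loose light wooden turner (flat spatula), about 50 g, hanging on the hook, blade down, at a variable gap of about 2 to 14 mm from the post: 7 mm thick (x), blade 60 wide x 80 high, handle 22 mm wide, 200 mm in all. It slides freely along the rod until it meets the post; from there the contact is stiff (roughly 20 N per mm), so the last few mm want a slow approach of about 5 mm/s. Origin: centre of the blade's lower edge; z up.
- turner_eye (a point): Centre of the turner's square eye, 12 x 12 mm, 178 mm above its lower edge, 22 mm below its top; hanging, 2 mm below the rod's axis.
- rack: Fixed wooden rack, 120 (x) x 130 (y) x 45 mm high, with two slots along its y at x = -30 and +30 mm; slots 13 mm wide, their floor 10 mm above the counter. Origin: centre of its underside. It may stand left or right of the hook stand; the two swap places.
- plain_board: Bystander: plain loose board without neck, 10 x 110 x 95 mm high, standing in the rack's other slot. Origin: centre of its lower edge.
- mug: Bystander: white mug, 76 mm across, 85 mm high, on the counter between rack and stand, nearer the robot. Origin: centre of its foot.
- canister: Bystander: blue lidded jar, 80 mm across, 120 mm high, behind the work. Origin: centre of its foot.
Not all that is in view belongs to the job. Of the things shaped like the board, the wooden one is meant.

How it is judged:
By the outcome, as a careful person would: the job done as asked, in the order asked, and still so for the second after the job is handed in, with the robot touching nothing.
It also fails if it takes over 69 s, if anything falls off the work surface, if the arm or the gripper's body presses on something with over 40 N, if the wrist force passes 120 N, or if a joint passes its speed limit or range.

## Working session

There is one attempt and no reset: what is moved stays moved. The work goes in short steps, Python scripts to look and compute and a shell command to move; the robot and the scene stay as the last step left them, time stands still between calls to the robot, and variables do not carry over. Pictures are saved under pics/ and viewed, and the job is handed in when it is done.

```bash
ls -la; mkdir -p pics
cat > h.py <<'E'
import numpy as np, cv2, json
from rig import ctrl, cams, spot_in
def snap(name, fn=None):
    img,d=cams.snapshot(name)
    if fn: cv2.imwrite('pics/'+fn,img); np.save('pics/'+fn+'.npy',d)
    return img,d
def rays(name,uv,info=None):
    c=info or cams.camera_info(name); f=210/np.tan(np.radians(c['vfov'])/2)
    K=np.array([[f,0,c['cx']],[0,f,c['cy']],[0,0,1.]])
    p=cv2.undistortPoints(np.array(uv,float).reshape(-1,1,2),K,np.array([c['k1'],0,0,0,0.]))
    return p.reshape(-1,2)
def world(name,uv,z,info=None):
    c=info or cams.camera_info(name); R=np.array(c['R']);t=np.array(c['t'])
    s=rays(name,uv,c); z=np.asarray(z).reshape(-1,1)
    X=np.hstack([s*z,z*np.ones((len(s),1))])
    return (X-t)@R
def proj(name,X,info=None):
    c=info or cams.camera_info(name); f=210/np.tan(np.radians(c['vfov'])/2)
    K=np.array([[f,0,c['cx']],[0,f,c['cy']],[0,0,1.]])
    R=np.array(c['R']);t=np.array(c['t'])
    return cv2.projectPoints(np.array(X,float).reshape(-1,1,3),cv2.Rodrigues(R)[0],t,K,np.array([c['k1'],0,0,0,0.]))[0].reshape(-1,2)
E
python3 - <<'E'
from h import *
s=ctrl.observe(); print(s['time_s'],s['eef_pos'],s['grip_width'])
for n in ['scene','side','wrist']:
    c=cams.camera_info(n); print(n,c['vfov'],c['cx'],c['cy'],c['k1'],-np.array(c['R']).T@np.array(c['t']))
    snap(n,n+'0.png')
    if n!='wrist':
      for k in ['board','stand','turner','rack','plain_board','mug','canister','hook_tip','hook_root','board_eye','turner_eye']:
        r=spot_in(n,k)
        print(k,[(round(x['confidence'],2),[round(float(x['bbox'][0])*560),round(float(x['bbox'][1])*420),round(float(x['bbox'][2])*560),round(float(x['bbox'][3])*420)]) for x in r[:3]])
print(ctrl.observe()['time_s'])
E
```

```text
total 12
drwxr-xr-x  3 agent agent 4096 Dec  6 19:43 .
drwxr-xr-x 23 root  root  4096 Dec  6 19:43 ..
drwxr-xr-x  2 agent agent 4096 Dec  6 19:43 pics
0.0 [ 0.19428607 -0.54092708  0.23068343] 0.08521435453391465
scene 44.79913328319677 279.6556339908534 210.73382987066108 -0.10016329375569444 [1.05792486 0.8010076  0.74562477]
board [(0.94, [262, 339, 36, 93]), (0.82, [337, 281, 39, 86])]
stand [(0.6, [253, 178, 63, 108])]
turner [(0.64, [263, 161, 6, 72]), (0.56, [254, 178, 74, 113])]
rack [(0.91, [324, 321, 84, 64])]
plain_board [(0.64, [312, 306, 39, 66])]
mug [(0.76, [359, 230, 51, 46])]
canister [(0.94, [191, 285, 44, 64])]
hook_tip [(0.75, [255, 181, 68, 115]), (0.69, [312, 305, 33, 62])]
hook_root [(0.74, [252, 176, 69, 113])]
board_eye [(0.91, [259, 340, 39, 102]), (0.7, [335, 279, 40, 78])]
turner_eye [(0.68, [263, 161, 11, 69]), (0.29, [252, 176, 69, 109])]
side 55.61252462682409 272.21195434569063 215.72694944606224 -0.05676302570714708 [0.29334854 0.58881796 0.53487412]
board [(0.86, [115, 306, 55, 110])]
stand [(0.82, [336, 201, 90, 124])]
turner [(0.84, [340, 185, 17, 85])]
rack [(0.89, [210, 355, 99, 78])]
plain_board [(0.71, [193, 320, 42, 69]), (0.59, [343, 187, 16, 83])]
mug [(0.91, [383, 313, 46, 65])]
canister [(0.93, [172, 246, 43, 65])]
hook_tip [(0.9, [336, 202, 88, 127])]
hook_root [(0.81, [337, 199, 88, 123])]
board_eye [(0.87, [224, 314, 37, 109]), (0.82, [115, 306, 54, 116])]
turner_eye [(0.3, [194, 318, 43, 76])]
wrist 59.3456985412256 285.6138907328751 211.3559990536355 -0.016898893804523522 [ 0.27035628 -0.51355335  0.37370655]
1.25
```

View pics/scene0.png

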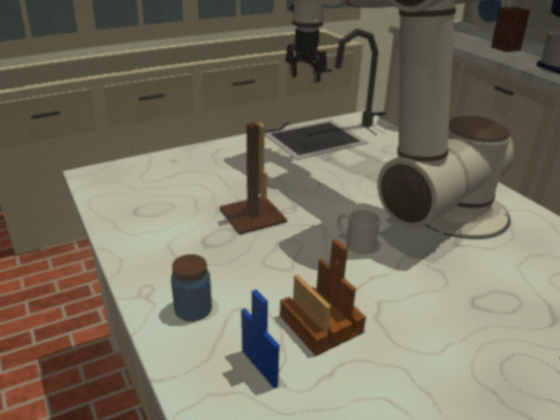

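View pics/side0.png

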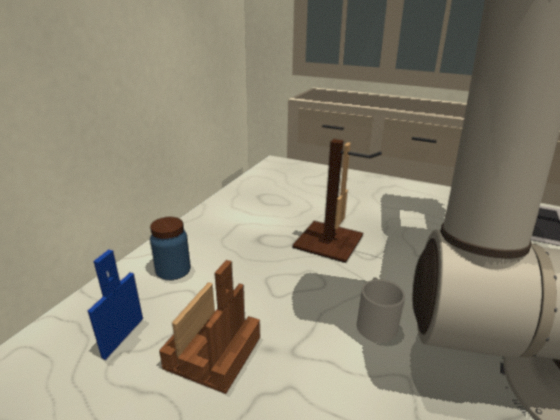

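View pics/wrist0.png

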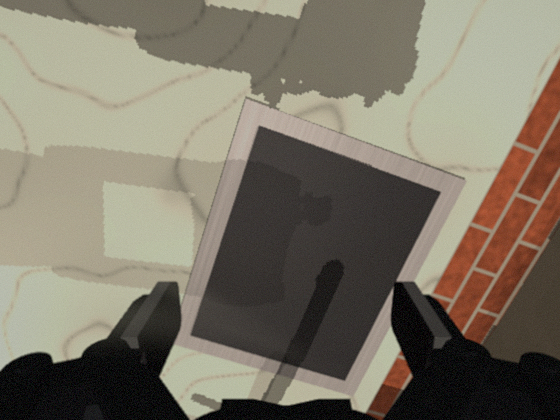

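The side and scene views show two things shaped like the board. One is blue and stands free on the counter, at scene (262,339) and side (115,306). The other is brown wood and stands in the rack, at scene (337,281) and side (224,314). The wooden one in the rack fits the description, so I'll check it in an enlarged crop and measure it.

Run:
```python
import cv2,numpy as np
a=cv2.imread('pics/scene0.png')[230:360,260:390]; b=cv2.imread('pics/side0.png')[250:390,150:290]
c=cv2.imread('pics/scene0.png')[110:240,210:300];
A=cv2.resize(a,(390,390),interpolation=cv2.INTER_CUBIC);B=cv2.resize(b,(390,390),interpolation=cv2.INTER_CUBIC)
cv2.imwrite('pics/crop0.png',np.clip(np.hstack([A,B])*1.6,0,255).astype(np.uint8))
d=cv2.imread('pics/side0.png')[130:260,290:380]
cv2.imwrite('pics/crop1.png',np.clip(np.hstack([cv2.resize(c,(400,578),interpolation=cv2.INTER_CUBIC),cv2.resize(d,(400,578),interpolation=cv2.INTER_CUBIC)])*1.6,0,255).astype(np.uint8))
```

```text
(no output)
```

View pics/crop0.png

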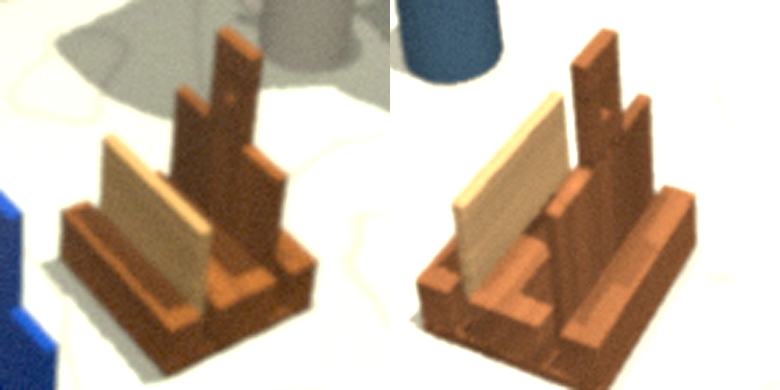

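View pics/crop1.png

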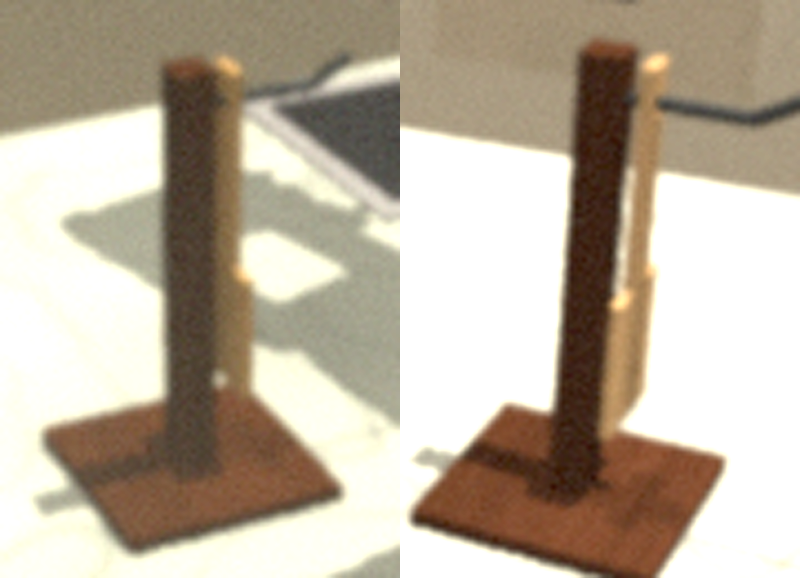

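The crop confirms it. The wooden paddle board, with a small slot visible in its neck, stands in the slot nearer the robot, and the pale plain board is in the other slot. Next I'll measure from the depth images.

Run:
```python
from h import *
vv,uu=np.mgrid[0:420,0:560]
P={}
for n in ['scene','side']:
    d=np.load(f'pics/{n}0.png.npy'); img=cv2.imread(f'pics/{n}0.png')
    m=(d>0.1)&(d<1.6)
    uv=np.c_[uu[m],vv[m]].astype(float); X=world(n,uv,d[m]); C=img[m]
    P[n]=(X,C,uv)
    tb=(abs(X[:,2])<.01); print(n,'table z median',np.median(X[tb,2]), len(X))
    for nm,(u0,v0,u1,v1) in {'scene':{'stand':(215,115,300,235),'rack':(275,235,370,355)},'side':{'stand':(290,130,385,262),'rack':(155,255,265,388)}}[n].items():
        s=(uv[:,0]>u0)&(uv[:,0]<u1)&(uv[:,1]>v0)&(uv[:,1]<v1)&(X[:,2]>.006)&(X[:,2]<.3)&(X[:,0]>.2)
        Y=X[s]
        print(nm,len(Y),Y.min(0).round(3),Y.max(0).round(3))
        bands=[(.008,.03),(.03,.055),(.1,.2),(.22,.235),(.235,.25),(.25,.257),(.257,.275)] if nm=='stand' else [(.008,.035),(.038,.05),(.06,.1),(.1,.118),(.13,.18),(.18,.2)]
        for a,b in bands:
            Z=Y[(Y[:,2]>a)&(Y[:,2]<b)]
            if len(Z)>5:
                r=cv2.minAreaRect((Z[:,:2]*1000).astype(np.float32))
                print('  ',a,b,len(Z),'med',np.median(Z,0).round(4),'rect',np.round(r[0],1),np.round(r[1],1),round(r[2],1))
np.savez('pics/pc.npz',**{f'{n}{i}':P[n][i] for n in P for i in range(3)})
```

```text
scene table z median -0.0003161382435270786 126541
stand 2965 [ 0.435 -0.313  0.006] [ 0.608 -0.162  0.266]
   0.008 0.03 1345 med [ 0.5455 -0.2254  0.0119] rect [ 535.9 -237.7] [147.2 142.5] 86.8
   0.03 0.055 88 med [ 0.5407 -0.2284  0.0427] rect [ 540.2 -232.8] [18.1 30.5] 43.1
   0.1 0.2 668 med [ 0.5309 -0.2289  0.1485] rect [ 528.  -229.1] [38.7 48. ] 74.2
   0.22 0.235 99 med [ 0.5321 -0.2295  0.2273] rect [ 526.2 -234.7] [24.6 44.3] 79.5
   0.235 0.25 179 med [ 0.5119 -0.2327  0.2426] rect [ 494.2 -232.2] [ 26.1 108.5] 82.8
   0.25 0.257 59 med [ 0.5262 -0.2313  0.2531] rect [ 492.1 -231.9] [ 26.4 112.4] 84.0
   0.257 0.275 72 med [ 0.5343 -0.2323  0.2617] rect [ 527.7 -239.8] [42.  30.2] 4.0
rack 5650 [ 0.358 -0.013  0.006] [0.759 0.292 0.192]
   0.008 0.035 1092 med [0.6158 0.2416 0.0213] rect [508.2 146.9] [365.3 167.6] 28.0
   0.038 0.05 1576 med [0.6182 0.2203 0.0442] rect [508.  152.1] [356.9 165.1] 25.5
   0.06 0.1 1222 med [0.6203 0.2005 0.0805] rect [667.  207.9] [214.7 121.8] 13.1
   0.1 0.118 593 med [0.5746 0.2023 0.1054] rect [663.3 207.4] [225.7 121.4] 13.4
   0
[... 700 characters left out ...]
257 74 med [ 0.5222 -0.2295  0.2528] rect [ 488.6 -237.9] [112.6  24. ] 3.3
   0.257 0.275 82 med [ 0.5281 -0.23    0.2617] rect [ 525.2 -236.3] [24.  38.9] 89.3
rack 8081 [0.531 0.007 0.006] [0.823 0.262 0.192]
   0.008 0.035 1537 med [0.5825 0.2445 0.0211] rect [673.1 154. ] [171.9 344.8] 63.5
   0.038 0.05 2514 med [0.5768 0.222  0.0448] rect [672.1 156.6] [169.4 337.8] 64.8
   0.06 0.1 1580 med [0.6176 0.2017 0.0802] rect [657.6 129.6] [125.2 302.5] 46.1
   0.1 0.118 717 med [0.5656 0.2014 0.1048] rect [594.4 192.4] [ 71.4 109.7] 2.9
   0.13 0.18 482 med [0.5603 0.1971 0.1553] rect [564.8 188.8] [12.4 39. ] 3.2
   0.18 0.2 200 med [0.5619 0.1918 0.1893] rect [564.3 188.7] [11.3 37.7] 2.5
```

Run:
```python
from h import *
z=np.load('pics/pc.npz')
def plane(Y,it=300,tol=.0015):
    rng=np.random.default_rng(0);best=None
    for _ in range(it):
        a=Y[rng.choice(len(Y),3,False)];n=np.cross(a[1]-a[0],a[2]-a[0]);l=np.linalg.norm(n)
        if l<1e-8: continue
        n/=l; k=abs((Y-a[0])@n)<tol
        if best is None or k.sum()>best.sum(): best=k
    Q=Y[best];c=Q.mean(0);n=np.linalg.svd(Q-c)[2][2]
    return c,n,best
for n in ['scene','side']:
    X,C,uv=z[n+'0'],z[n+'1'],z[n+'2']
    print(n)
    for nm,b in {'board':[(.53,.60),(.12,.26),(.055,.185)],'plain':[(.605,.68),(.12,.29),(.055,.102)],'post':[(.50,.57),(-.26,-.21),(.03,.26)],'rack':[(.54,.70),(.1,.29),(.012,.05)]}.items():
        s=np.all([(X[:,i]>b[i][0])&(X[:,i]<b[i][1]) for i in range(3)],0)
        Y=X[s]
        for r in range(3):
            if len(Y)<40: break
            c,nn,k=plane(Y)
            if abs(nn[0])>abs(nn[1]): nn=nn*np.sign(nn[0])
            else: nn=nn*np.sign(nn[1])
            print(' ',nm,k.sum(),c.round(4),nn.round(3),'yaw',np.degrees(np.arctan2(nn[1],nn[0])).round(1), 'ext',np.percentile(Y[k],2,axis=0).round(3),np.percentile(Y[k],98,axis=0).round(3))
            Y=Y[~k]
    # hook
    s=(X[:,0]>.42)&(X[:,0]<.50)&(abs(X[:,1]+.238)<.03)&(X[:,2]>.225)&(X[:,2]<.27); Y=X[s]
    H=Y[Y[:,0]>.452]; print('hook',len(Y),Y.min(0).round(4),Y.max(0).round(4)); 
    p=np.polyfit(Y[:,0],Y[:,1],1); print(' dir deg',np.degrees(np.arctan(p[0])), 'y at .47',np.polyval(p,.47))
    tip=Y[Y[:,0]<np.percentile(Y[:,0],8)]; print(' tip',tip.mean(0).round(4),'level',np.median(Y[(Y[:,0]>.455)&(Y[:,0]<.495)],0).round(4))
```

```text
scene
  board 1168 [0.5714 0.1921 0.1058] [0.999 0.055 0.   ] yaw 3.1 ext [0.568 0.138 0.057] [0.575 0.243 0.181]
  board 134 [0.5683 0.202  0.1167] [0.998 0.062 0.008] yaw 3.5 ext [0.565 0.141 0.058] [0.572 0.245 0.179]
  board 110 [0.5645 0.2098 0.1264] [0.998 0.065 0.018] yaw 3.7 ext [0.561 0.141 0.07 ] [0.569 0.245 0.18 ]
  plain 604 [0.6314 0.1972 0.0786] [0.999 0.054 0.002] yaw 3.1 ext [0.628 0.142 0.056] [0.635 0.248 0.101]
  plain 51 [0.6234 0.2482 0.0779] [-0.161  0.987  0.015] yaw 99.3 ext [0.619 0.247 0.056] [0.627 0.25  0.1  ]
  plain 30 [0.6332 0.1969 0.0803] [0.999 0.053 0.001] yaw 3.0 ext [0.63  0.149 0.057] [0.636 0.243 0.1  ]
  post 464 [ 0.5311 -0.2279  0.1535] [-0.044  0.999  0.001] yaw 92.5 ext [ 0.508 -0.23   0.037] [ 0.547 -0.226  0.257]
  post 239 [ 0.5461 -0.2403  0.1534] [ 0.996 -0.094 -0.001] yaw -5.4 ext [ 0.544 -0.253  0.036] [ 0.548 -0.229  0.256]
  post 229 [ 0.5129 -0.2323  0.1491] [ 1.    -0.031  0.002] yaw -1.8 ext [ 0.511 -0.248  0.064] [ 0.514 -0.211  0.257]
  rack 856 [0.6156 0.2095 0.0442] [ 0.005  0.001 -1.   ] yaw 13.7 ext [0.544 0.135 0.043] [0
[... 1138 characters left out ...]
0.013] yaw -2.8 ext [ 0.503 -0.258  0.065] [ 0.507 -0.211  0.257]
  post 226 [ 0.5209 -0.2372  0.1575] [ 0.998 -0.055 -0.005] yaw -3.1 ext [ 0.52  -0.251  0.034] [ 0.523 -0.225  0.255]
  rack 1516 [0.5832 0.2153 0.0449] [-0.001  0.002 -1.   ] yaw 119.1 ext [0.541 0.134 0.044] [0.648 0.258 0.046]
  rack 577 [0.5948 0.2578 0.0282] [-0.053  0.998 -0.024] yaw 93.1 ext [0.542 0.254 0.013] [0.649 0.261 0.043]
  rack 144 [0.5871 0.2058 0.0474] [-0.009  0.021  1.   ] yaw 113.2 ext [0.541 0.149 0.046] [0.624 0.248 0.05 ]
hook 113 [ 0.4318 -0.2391  0.2372] [ 0.4995 -0.2288  0.255 ]
 dir deg -2.9816680874300365 y at .47 -0.23393357641892484
 tip [ 0.4341 -0.2328  0.252 ] level [ 0.4767 -0.234   0.2419]
```

Run:
```python
from h import *
z=np.load('pics/pc.npz')
for n in ['scene','side']:
    X,C,uv=z[n+'0'],z[n+'1'],z[n+'2']
    def box(b): return X[np.all([(X[:,i]>b[i][0])&(X[:,i]<b[i][1]) for i in range(3)],0)]
    def rect(Y):
        r=cv2.minAreaRect((Y[:,:2]*1000).astype(np.float32)); return np.round(r[0],1),np.round(r[1],1),round(r[2],1)
    print(n,'base top',rect(box([(.43,.63),(-.33,-.15),(.0085,.0155)])))
    print('post top',rect(box([(.51,.56),(-.27,-.2),(.2585,.268)])))
    print('neck top',rect(box([(.54,.60),(.15,.23),(.188,.195)])))
    print('rack top',rect(box([(.52,.70),(.1,.30),(.041,.049)])))
    print('turner',rect(box([(.48,.525),(-.28,-.2),(.16,.23)])), box([(.48,.525),(-.28,-.2),(.05,.28)])[:,2].max())
```

```text
scene base top (array([ 535.2, -238.4]), array([146.5, 142.3]), 87.7)
post top (array([ 530.1, -239.6]), array([37.1, 30.2]), 4.0)
neck top (array([567.4, 189.3]), array([12.3, 35.9]), 0.3)
rack top (array([597.2, 193.9]), array([122.8, 131.3]), 3.0)
turner (array([ 514.1, -231.3]), array([22.3, 15. ]), 45.5) 0.2646886823545108
side base top (array([ 532.6, -238.2]), array([143.2, 138.8]), 89.0)
post top (array([ 526.5, -236.1]), array([22.8, 34.3]), 82.9)
neck top (array([564.5, 188.4]), array([11. , 37.3]), 2.5)
rack top (array([594.1, 193.1]), array([120.7, 133.8]), 2.6)
turner (array([ 513.7, -237.7]), array([28.7, 21. ]), 85.7) 0.26593283462491485
```

Run:
```python
from h import *
s=ctrl.observe(); R=np.array(s['eef_rot']); print(R.round(3)); p=np.array(s['eef_pos']); print(p, s['wrist_force'],s['time_s'])
z=np.load('pics/pc.npz')
for n in ['scene','side']:
    X=z[n+'0']
    for nm,b in {'mug':[(.3,.53),(-.15,.12),(.02,.095)],'mugtop':[(.3,.53),(-.15,.12),(.08,.09)],'can':[(.6,.95),(-.2,.15),(.02,.13)]}.items():
        Y=X[np.all([(X[:,i]>b[i][0])&(X[:,i]<b[i][1]) for i in range(3)],0)]
        print(n,nm,len(Y),Y.min(0).round(3),Y.max(0).round(3))
# target: tool y along +-board y, yaw 3deg
for a in (3,183):
    yv=np.array([-np.sin(np.radians(a)),np.cos(np.radians(a)),0]); zz=np.array([0,0,-1.]); 
    T=np.c_[np.cross(yv,zz),yv,zz]; 
    w=cv2.Rodrigues(T@R.T)[0].ravel(); print(a,np.degrees(w).round(2))
print('shift', np.array([.5656,.1895,.153])-p)
print('cam in tool', R.T@(-np.array(cams.camera_info('wrist')['R']).T@np.array(cams.camera_info('wrist')['t'])-p))
```

```text
[[ 0.941  0.338 -0.   ]
 [ 0.338 -0.941  0.   ]
 [-0.    -0.    -1.   ]]
[ 0.19433103 -0.54111692  0.23127858] [0.00518553 0.36989709 0.40498231] 1.25
scene mug 1200 [ 0.317 -0.056  0.02 ] [0.395 0.049 0.089]
scene mugtop 164 [ 0.318 -0.03   0.08 ] [0.395 0.048 0.089]
scene can 2300 [ 0.627 -0.005  0.02 ] [0.851 0.15  0.122]
side mug 2128 [ 0.316 -0.051  0.02 ] [0.392 0.048 0.087]
side mugtop 342 [ 0.316 -0.03   0.08 ] [0.392 0.047 0.087]
side can 2077 [ 0.618 -0.003  0.02 ] [0.842 0.15  0.122]
3 [ 0.0000e+00 -1.0000e-02  1.6324e+02]
183 [-1.000e-02 -0.000e+00 -1.676e+01]
shift [ 0.37126897  0.73061692 -0.07827858]
cam in tool [ 0.08086619 -0.00025857 -0.14242833]
```

The hover target is the board's neck, at about (0.5656, 0.1895) with yaw 3°. I'll go high, then hover with the TCP at about z 0.24.

```bash
python3 -m pendant '[[[0,0,0.04,0,0,0,0.06],[0.01,0.02,0.08,0,0,-1,0.06],[0.03,0.06,0.1,0,0,-2,0.06],[0.05,0.1,0.1,0,0,-3,0.06],[0.07,0.14,0.1,0,0,-4,0.06],[0.09,0.18,0.1,0,0,-5,0.06],[0.11,0.22,0.1,0,0,-6,0.06],[0.13,0.26,0.1,0,0,-7,0.06],[0.15,0.3,0.1,0,0,-8,0.06],[0.17,0.34,0.1,0,0,-9,0.06],[0.19,0.38,0.1,0,0,-10,0.06],[0.21,0.42,0.1,0,0,-11,0.06],[0.23,0.46,0.1,0,0,-12,0.06],[0.25,0.5,0.1,0,0,-13,0.06],[0.27,0.54,0.1,0,0,-14,0.06],[0.29,0.58,0.09,0,0,-15,0.06],[0.315,0.625,0.07,0,0,-16,0.06],[0.34,0.67,0.05,0,0,-16.76,0.06],[0.36,0.71,0.03,0,0,-16.76,0.06],[0.371,0.73,0.01,0,0,-16.76,0.06]]]'; python3 -m pendant '[[[0,0,0,0,0,0,0.06],[0,0,0,0,0,0,0.06],[0,0,0,0,0,0,0.06]]]'
python3 - <<'E'
from h import *
s=ctrl.observe();print(s['time_s'],s['eef_pos'],np.array(s['eef_rot']).round(3).tolist(),s['qpos'])
i=cams.camera_info('wrist'); snap('wrist','wrist1.png'); json.dump({k:np.array(v).tolist() for k,v in i.items()},open('pics/wrist1.json','w'))
E
```

```text
time_s: 3.25
eef_pos: [0.5661, 0.1916, 0.2405]
eef_rot: [[0.999, 0.054, 0.001], [0.054, -0.999, 0.001], [0.001, -0.0, -1.0]]
wrist_force: [0.7, 0.4, 0.3]
grip_width: 0.0601
time_s: 3.55
eef_pos: [0.5654, 0.1882, 0.2423]
eef_rot: [[0.999, 0.052, 0.001], [0.052, -0.999, 0.0], [0.001, -0.0, -1.0]]
wrist_force: [0.6, -0.6, 0.4]
grip_width: 0.0601
3.55 [0.56536228 0.18823073 0.24226055] [[0.999, 0.052, 0.001], [0.052, -0.999, 0.0], [0.001, -0.0, -1.0]] [ 1.92192194e-01  1.90026281e-01  1.36944544e+00 -7.91321216e-05
  1.58092108e+00  1.71116549e+00]
```

View pics/wrist1.png

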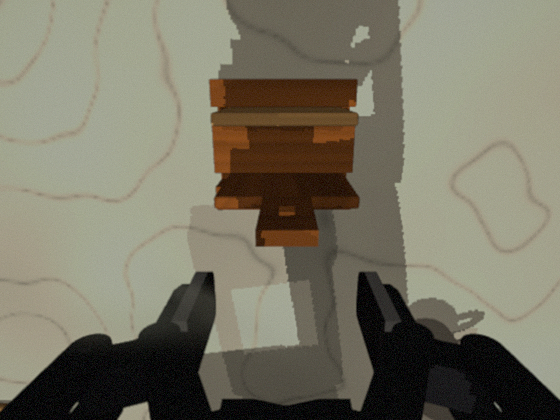

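The wrist picture shows the board's neck top at about (287,238), the slot at (287,211), and the fingers at columns 200 and 372, so the neck is nearly centred. I'll refine it with depth.

Run:
```python
from h import *
i=json.load(open('pics/wrist1.json')); d=np.load('pics/wrist1.png.npy')
vv,uu=np.mgrid[60:260,200:370]; m=d[60:260,200:370]>0
X=world('wrist',np.c_[uu[m],vv[m]],d[60:260,200:370][m],i)
for a,b,lo,hi in [(.183,.2,.54,.6),(.115,.125,.54,.6),(.1,.11,.6,.7),(.04,.05,.5,.7)]:
    Y=X[(X[:,2]>a)&(X[:,2]<b)&(X[:,0]>lo)&(X[:,0]<hi)]
    if len(Y)<5: continue
    r=cv2.minAreaRect((Y[:,:2]*1000).astype(np.float32)); print(a,len(Y),np.median(Y,0).round(4),Y.min(0).round(4),Y.max(0).round(4),np.round(r[0],1),np.round(r[1],1),round(r[2],1))
Y=X[(X[:,2]>.13)&(X[:,2]<.18)]; print(len(Y),np.median(Y,0),Y[:,1].min(),Y[:,1].max())
```

```text
0.183 1297 [0.5671 0.1883 0.1896] [0.5598 0.1703 0.183 ] [0.5722 0.2063 0.1915] [565.9 188.2] [11.2 36. ] 2.6
0.115 1492 [0.5675 0.1882 0.1195] [0.5586 0.1333 0.1151] [0.5737 0.2427 0.125 ] [566.2 188. ] [ 10.5 109.7] 3.0
0.1 2052 [0.6261 0.1931 0.1047] [0.6186 0.1384 0.1012] [0.6334 0.2483 0.107 ] [626.  193.2] [  9.6 110.2] 3.0
0.04 11147 [0.6071 0.1936 0.0448] [0.5329 0.1258 0.04  ] [0.6587 0.2604 0.0498] [595.7 192.8] [119.5 130.5] 3.0
1318 [0.5705582  0.1885974  0.15681211] 0.17045206952804548 0.20644706638743232
```

```bash
python3 -m pendant '[[[0.0005,0,-0.02,0,0,0,0.06],[0.0005,0,-0.04,0,0,0,0.06],[0.0005,0,-0.06,0,0,0,0.06],[0.0005,0,-0.075,0,0,0,0.06],[0.0005,0,-0.087,0,0,0,0.06],[0.0005,0,-0.092,0,0,0,0.06],[0.0005,0,-0.092,0,0,0,0.05],[0.0005,0,-0.092,0,0,0,0.03],[0.0005,0,-0.092,0,0,0,0.02],[0.0005,0,-0.092,0,0,0,0.02],[0.0005,0,-0.092,0,0,0,0.02],[0.0005,0,-0.092,0,0,0,0.02]]]'
python3 - <<'E'
from h import *
snap('side','side2.png');snap('wrist','wrist2.png')
a=cv2.imread('pics/side2.png'); b=cv2.imread('pics/wrist2.png')
cv2.imwrite('pics/c2.png',np.hstack([cv2.resize(a[210:390,130:330],(400,360)),cv2.resize(b[60:,100:480],(400,379))[:360]]))
E
```

```text
time_s: 4.8
eef_pos: [0.5662, 0.1888, 0.1501]
eef_rot: [[0.999, 0.052, 0.001], [0.052, -0.999, 0.0], [0.001, -0.0, -1.0]]
wrist_force: [0.3, -2.6, 6.0]
grip_width: 0.035
```

View pics/c2.png

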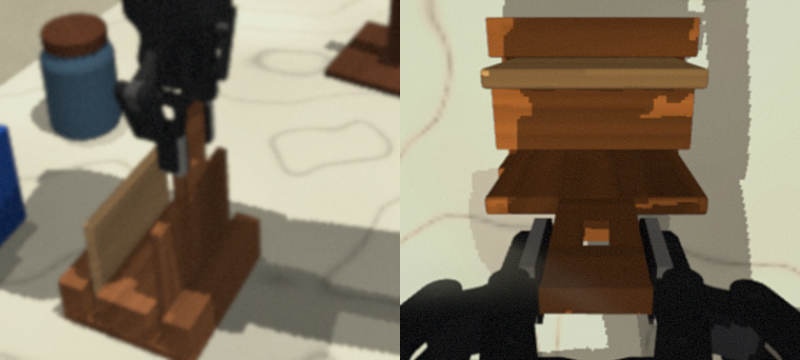

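```bash
python3 -m pendant '[[[0,0,0.005,0,0,0,0.02],[0,0,0.015,0,0,0,0.02],[0,0,0.03,0,0,0,0.02],[0,0,0.045,0,0,0,0.02],[0,0,0.06,0,0,0,0.02],[0,0,0.08,0,0,0,0.02],[0,0,0.1,0,0,0,0.02],[0,0,0.12,0,0,0,0.02],[0,0,0.135,0,0,0,0.02],[0,0,0.15,0,0,0,0.02],[0,0,0.15,0,0,0,0.02],[0,0,0.15,0,0,0,0.02]]]'; python3 -m pendant '[[[-0.01,-0.01,0,0,0,0,0.02],[-0.03,-0.03,0,0,0,0,0.02],[-0.05,-0.055,0,0,0,-0.5,0.02],[-0.07,-0.085,0,0,0,-1,0.02],[-0.09,-0.115,0,0,0,-1.5,0.02],[-0.11,-0.145,0,0,0,-2,0.02],[-0.125,-0.175,0,0,0,-2.5,0.02],[-0.14,-0.205,0,0,0,-3,0.02],[-0.15,-0.235,0,0,0,-3.5,0.02],[-0.16,-0.265,0,0,0,-4,0.02],[-0.17,-0.295,0,0,0,-4.5,0.02],[-0.175,-0.325,0,0,0,-5,0.02],[-0.18,-0.35,0,0,0,-5.5,0.02],[-0.181,-0.375,0,0,0,-5.5,0.02],[-0.181,-0.4,-0.01,0,0,-5.5,0.02],[-0.181,-0.415,-0.025,0,0,-5.5,0.02],[-0.181,-0.424,-0.04,0,0,-5.5,0.02],[-0.181,-0.424,-0.048,0,0,-5.5,0.02],[-0.181,-0.424,-0.048,0,0,-5.5,0.02],[-0.181,-0.424,-0.048,0,0,-5.5,0.02]]]'
python3 - <<'E'
from h import *
s=ctrl.observe();print(s['time_s'],s['eef_pos'],s['wrist_force'])
i=cams.camera_info('wrist'); snap('wrist','wrist3.png'); json.dump({k:np.array(v).tolist() for k,v in i.items()},open('pics/wrist3.json','w'))
snap('side','side3.png');snap('scene','scene3.png')
E
```

```text
time_s: 6.1
eef_pos: [0.5658, 0.1889, 0.2989]
eef_rot: [[0.999, 0.052, -0.0], [0.052, -0.999, 0.0], [-0.0, -0.0, -1.0]]
wrist_force: [-0.2, -0.2, -3.8]
grip_width: 0.0349
time_s: 8.1
eef_pos: [0.3849, -0.2346, 0.2516]
eef_rot: [[0.999, -0.043, 0.0], [-0.043, -0.999, 0.0], [0.0, -0.0, -1.0]]
wrist_force: [0.5, -0.1, -2.0]
grip_width: 0.0352
8.1 [ 0.38489411 -0.23463643  0.25156938] [ 0.54351029 -0.09875042 -1.99193017]
```

View pics/wrist3.png

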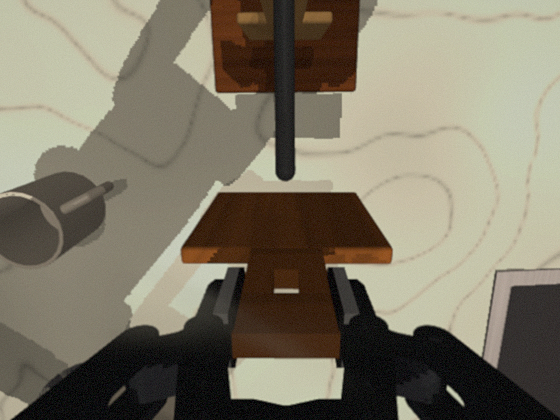

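View pics/side3.png

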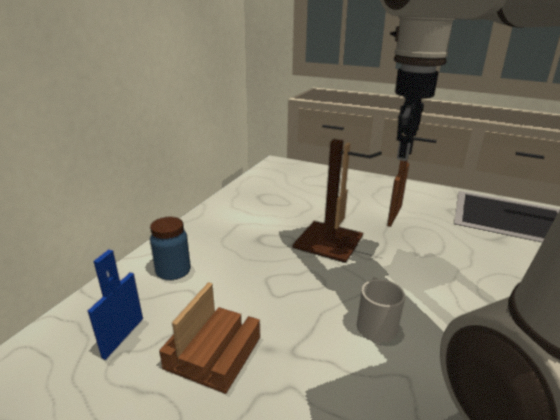

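View pics/scene3.png

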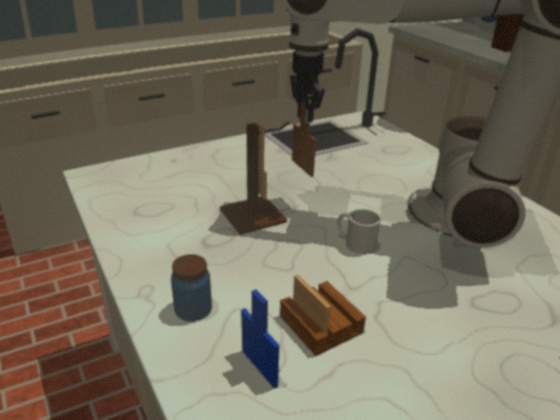

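The board is in hand. In the wrist view the hook runs from (284,0) to its tip at (286,178), and the slot is at about (286,280). Next I'll measure both in the same wrist frame.

```bash
cat > w.py <<'E'
from h import *
import sys
k=sys.argv[1]
i=json.load(open(f'pics/wrist{k}.json')); d=np.load(f'pics/wrist{k}.png.npy'); img=cv2.imread(f'pics/wrist{k}.png')
vv,uu=np.mgrid[0:420,0:560]; m=d>0
X=np.zeros((420,560,3)); X[m]=world('wrist',np.c_[uu[m],vv[m]],d[m],i)
def rect(Y): 
    r=cv2.minAreaRect((Y[:,:2]*1000).astype(np.float32)); return np.round(r[0],1),np.round(r[1],1),round(r[2],1)
# hook per row
pts=[]
for r in range(0,185,6):
    row=X[r]; s=m[r]&(row[:,2]>.225)&(row[:,2]<.275)&(uu[r]>255)&(uu[r]<315)
    if s.sum()>4:
        Y=row[s]; pts.append([Y[:,0].mean(),(Y[:,1].min()+Y[:,1].max())/2,Y[:,2].max(),np.ptp(Y[:,1])*1e3])
pts=np.array(pts); print(pts.round(4))
q=pts[pts[:,3]<10]
p=np.polyfit(q[:,0],q[:,1],1); print('hook yaw',np.degrees(np.arctan(p[0])),'y at .43,.51:',np.polyval(p,[.43,.51]))
F=X[m]
e=np.array(ctrl.observe()['eef_pos'])
def near(x0,x1,z0,z1,dy): return F[(F[:,0]>x0)&(F[:,0]<x1)&(F[:,2]>z0)&(F[:,2]<z1)&(abs(F[:,1]-e[1])<dy)]
Y=near(e[0]-.03,e[0]+.03,e[2]+.03,e[2]+.05,.022); print('necktop',len(Y),rect(Y),np.median(Y[:,2]))
Y=near(e[0]-.03,e[0]+.03,e[2]-.045,e[2]-.022,.07); print('bladetop',len(Y),rect(Y) if len(Y) else '',np.median(Y[:,2]))
E
python3 w.py 3
python3 - <<'E'
import cv2
a=cv2.imread('pics/wrist3.png')[150:370,170:400]
cv2.imwrite('pics/c3.png',cv2.convertScaleAbs(cv2.resize(a,None,fx=2.6,fy=2.6,interpolation=cv2.INTER_CUBIC),alpha=1.8))
E
```

```text
[[ 0.4969 -0.2383  0.2449  7.7725]
 [ 0.495  -0.2382  0.2449  7.8103]
 [ 0.493  -0.2381  0.2447  7.8517]
 [ 0.491  -0.238   0.2443  7.8906]
 [ 0.489  -0.2379  0.2451  7.8959]
 [ 0.4869 -0.2378  0.245   7.9853]
 [ 0.4849 -0.2379  0.2444  7.5623]
 [ 0.4828 -0.2378  0.2438  7.6367]
 [ 0.4807 -0.2378  0.2446  7.6742]
 [ 0.4786 -0.2377  0.2448  7.6814]
 [ 0.4765 -0.2376  0.2455  7.6899]
 [ 0.4744 -0.2375  0.2447  7.7801]
 [ 0.4722 -0.2374  0.2444  7.8366]
 [ 0.47   -0.2373  0.245   7.8301]
 [ 0.4678 -0.2372  0.2446  7.9402]
 [ 0.4656 -0.2373  0.2456  7.4815]
 [ 0.4634 -0.2372  0.2447  7.5356]
 [ 0.4611 -0.2369  0.245   7.1905]
 [ 0.4588 -0.237   0.2444  7.6292]
 [ 0.4566 -0.2369  0.245   7.6376]
 [ 0.4543 -0.2368  0.2468  7.6415]
 [ 0.4521 -0.2367  0.2476  7.5702]
 [ 0.4499 -0.2366  0.2495  7.5352]
 [ 0.4478 -0.2365  0.2508  7.5224]
 [ 0.4456 -0.2364  0.2513  7.5033]
 [ 0.4435 -0.2363  0.2527  7.4584]
 [ 0.4413 -0.2362  0.2533  7.4709]
 [ 0.4393 -0.2361  0.255   7.427 ]
 [ 0.4371 -0.2361  0.2561  7.3474]
 [ 0.4349 -0.2362  0.2568  6.9677]
 [ 0.4324 -0.2361  0.255   3.104 ]]
hook yaw -2.0408070337345348 y at .43,.51: [-0.23588981 -0.23874052]
necktop 5975 (array([ 385.8, -234.4]), array([44.1, 24.1]), 87.4) 0.2907925361605237
bladetop 4904 (array([ 385. , -234.5]), array([110.1,  10.4]), 87.7) 0.22059848604945342
```

View pics/c3.png

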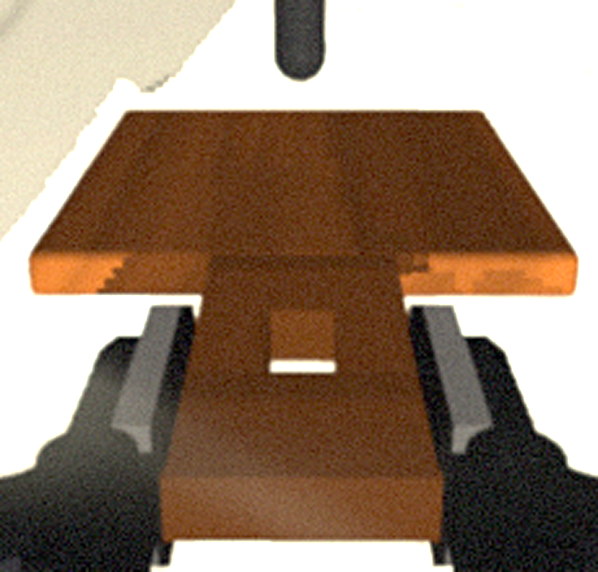

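```bash
cat >> w.py <<'E'
Y=F[(abs(F[:,1]-e[1])<.012)&(F[:,2]>e[2]-.02)&(F[:,2]<e[2]+.033)&(abs(F[:,0]-e[0]-.005)<.006)]
Y=Y[(abs(Y[:,2]-e[2]-.003)>.011)]
A=np.c_[Y[:,1]-e[1],Y[:,2]-e[2],np.ones(len(Y))]; c=np.linalg.lstsq(A,Y[:,0],rcond=None)[0]; print('back face',len(Y),'dx/dy dx/dz deg',np.degrees(np.arctan(c[:2])).round(2),'x',c[2].round(4))
Y=F[(abs(F[:,1]-e[1])<.05)&(F[:,2]>e[2]-.12)&(F[:,2]<e[2]-.035)&(abs(F[:,0]-e[0]-.005)<.012)]
if len(Y)>50:
  A=np.c_[Y[:,1]-e[1],Y[:,2]-e[2],np.ones(len(Y))]; c=np.linalg.lstsq(A,Y[:,0],rcond=None)[0]; print('blade face',len(Y),np.degrees(np.arctan(c[:2])).round(2),'x',c[2].round(4))
E
python3 w.py 3 | tail -4
```

```text
necktop 5975 (array([ 385.8, -234.4]), array([44.1, 24.1]), 87.4) 0.2907925361605237
bladetop 4904 (array([ 385. , -234.5]), array([110.1,  10.4]), 87.7) 0.22059848604945342
back face 2440 dx/dy dx/dz deg [ 2.47 -0.02] x 0.3894
blade face 7416 [2.42 0.02] x 0.3894
```

```bash
python3 -m pendant '[[[0.008,-0.0005,-0.001,0,0,0.4,0.02],[0.016,-0.001,-0.002,0,0,0.4,0.02],[0.024,-0.0015,-0.002,0,0,0.4,0.02],[0.032,-0.0015,-0.002,0,0,0.4,0.02],[0.036,-0.0015,-0.002,0,0,0.4,0.02],[0.039,-0.0015,-0.002,0,0,0.4,0.02],[0.039,-0.0015,-0.002,0,0,0.4,0.02],[0.039,-0.0015,-0.002,0,0,0.4,0.02]]]'
python3 - <<'E'
from h import *
s=ctrl.observe();print(s['time_s'],s['eef_pos'],s['wrist_force'])
i=cams.camera_info('wrist'); a,_=snap('wrist','wrist4.png'); json.dump({k:np.array(v).tolist() for k,v in i.items()},open('pics/wrist4.json','w'))
cv2.imwrite('pics/c4.png',cv2.convertScaleAbs(cv2.resize(a[180:380,170:400],None,fx=2.6,fy=2.6,interpolation=cv2.INTER_CUBIC),alpha=1.8))
E
python3 w.py 4 | tail -16
```

```text
time_s: 9.05
eef_pos: [0.4237, -0.2366, 0.2493]
eef_rot: [[0.999, -0.037, -0.0], [-0.037, -0.999, 0.0], [-0.0, -0.0, -1.0]]
wrist_force: [0.2, 0.1, -2.2]
grip_width: 0.035
9.05 [ 0.42373955 -0.23661116  0.24926412] [ 0.17312558  0.07355241 -2.24401111]
 [ 0.4932 -0.2379  0.2448  7.5691]
 [ 0.491  -0.2378  0.2447  7.6268]
 [ 0.4886 -0.238   0.245   7.1812]
 [ 0.4863 -0.2379  0.2446  7.2761]
 [ 0.4839 -0.2378  0.2452  7.2742]
 [ 0.4815 -0.2377  0.2443  7.3803]
 [ 0.479  -0.2376  0.2443  7.3471]
 [ 0.4766 -0.2375  0.2448  7.4369]
 [ 0.4741 -0.2374  0.2445  7.4476]
 [ 0.4716 -0.2373  0.2445  7.4946]
 [ 0.4691 -0.2372  0.2447  7.5398]]
hook yaw -2.0726830032580397 y at .43,.51: [-0.23575973 -0.23865501]
necktop 6037 (array([ 424.7, -236.3]), array([44.1, 24.2]), 87.8) 0.2883775721644376
bladetop 4581 (array([ 423.9, -236.5]), array([110.2,  10.6]), 88.1) 0.21823823348523153
back face 2211 dx/dy dx/dz deg [1.96 0.  ] x 0.4282
blade face 6523 [2.04 0.03] x 0.4282
```

View pics/c4.png

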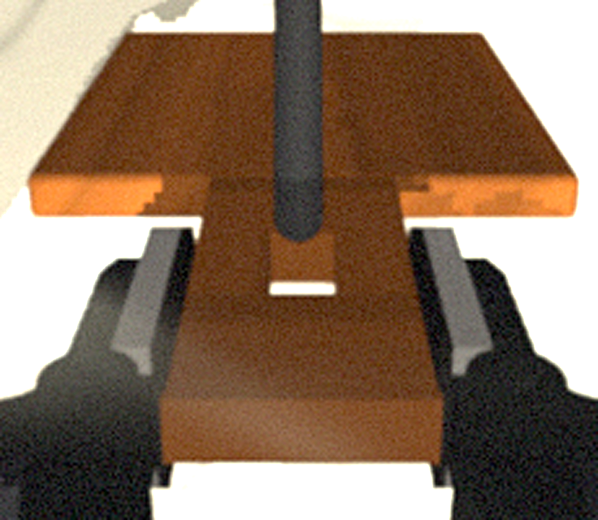

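The slot lines up with the tip to within about 0.8 mm. I'll correct that, then thread it over the tip and down the rise.

```bash
python3 -m pendant '[[[0,0.0008,0,0,0,0,0.02],[0,0.0008,0,0,0,0,0.02],[0.004,0.0006,0,0,0,0,0.02],[0.008,0.0005,0,0,0,0,0.02],[0.012,0.0004,0,0,0,0,0.02],[0.012,0.0004,0,0,0,0,0.02]]]'
python3 -m pendant '[[[0.003,-0.0001,-0.0017,0,0,0,0.02],[0.006,-0.0002,-0.0032,0,0,0,0.02],[0.009,-0.0003,-0.005,0,0,0,0.02],[0.012,-0.0004,-0.0067,0,0,0,0.02],[0.015,-0.0005,-0.0084,0,0,0,0.02],[0.018,-0.0006,-0.01,0,0,0,0.02],[0.022,-0.0008,-0.0125,0,0,0,0.02],[0.022,-0.0008,-0.0125,0,0,0,0.02]]]'
python3 - <<'E'
from h import *
i=cams.camera_info('wrist'); a,_=snap('wrist','wrist5.png'); json.dump({k:np.array(v).tolist() for k,v in i.items()},open('pics/wrist5.json','w'))
b,_=snap('side','side5.png')
A=cv2.resize(a[180:380,170:400],None,fx=1.74,fy=1.74,interpolation=cv2.INTER_CUBIC);B=cv2.resize(b[130:260,290:440],(400,348),interpolation=cv2.INTER_CUBIC)
cv2.imwrite('pics/c5.png',cv2.convertScaleAbs(np.hstack([A,B]),alpha=1.6))
E
python3 w.py 5 | tail -5
```

```text
time_s: 9.7
eef_pos: [0.4363, -0.2362, 0.2491]
eef_rot: [[0.999, -0.036, -0.0], [-0.036, -0.999, 0.0], [-0.0, -0.0, -1.0]]
wrist_force: [0.1, -0.4, -3.1]
grip_width: 0.0346
time_s: 10.5
eef_pos: [0.4582, -0.237, 0.2363]
eef_rot: [[0.999, -0.037, -0.0], [-0.037, -0.999, 0.0], [-0.0, -0.0, -1.0]]
wrist_force: [-0.1, -0.3, -1.5]
grip_width: 0.0353
hook yaw -1.8216973195095432 y at .43,.51: [-0.23609872 -0.23864314]
necktop 5956 (array([ 459.2, -236.6]), array([44. , 23.9]), 88.0) 0.2754779139090482
bladetop 4547 (array([ 458.2, -236.9]), array([110.1,  10.7]), 88.1) 0.20531856089091607
back face 2209 dx/dy dx/dz deg [1.99 0.03] x 0.4626
blade face 6484 [2.04 0.07] x 0.4626
```

View pics/c5.png

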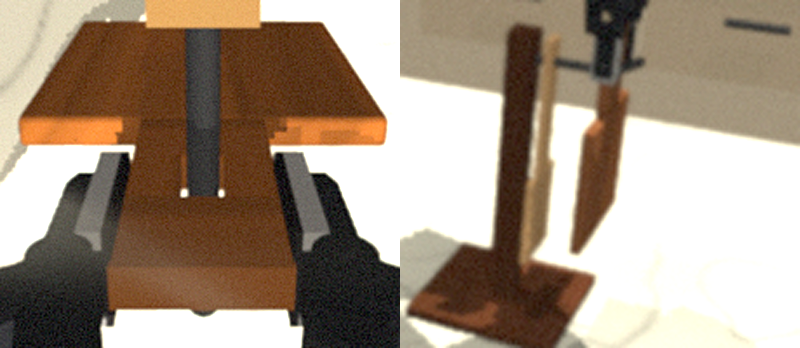

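The slot is around the rod and centred on it, and the rod tip shows in front of the board. I'll slide towards the turner and measure the remaining gap.

```bash
python3 -m pendant '[[[0.004,-0.0001,-0.001,0,0,0,0.02],[0.009,-0.0003,-0.002,0,0,0,0.02],[0.014,-0.0005,-0.003,0,0,0,0.02],[0.019,-0.0007,-0.003,0,0,0,0.02],[0.024,-0.0008,-0.003,0,0,0,0.02],[0.028,-0.001,-0.003,0,0,0,0.02],[0.03,-0.0011,-0.003,0,0,0,0.02],[0.03,-0.0011,-0.003,0,0,0,0.02]]]'
python3 - <<'E'
from h import *
i=cams.camera_info('wrist'); a,d=snap('wrist','wrist6.png'); json.dump({k:np.array(v).tolist() for k,v in i.items()},open('pics/wrist6.json','w'))
b,_=snap('side','side6.png')
A=cv2.resize(a[130:380,160:410],None,fx=1.6,fy=1.6,interpolation=cv2.INTER_CUBIC);B=cv2.resize(b[130:260,290:440],(400,400),interpolation=cv2.INTER_CUBIC)
cv2.imwrite('pics/c6.png',cv2.convertScaleAbs(np.hstack([A,B]),alpha=1.6))
vv,uu=np.mgrid[0:420,0:560]; m=d>0; X=world('wrist',np.c_[uu[m],vv[m]],d[m],i); 
for lo,hi,x0 in [(.254,.275,.493),(.13,.145,.493)]:
    Y=X[(X[:,2]>lo)&(X[:,2]<hi)&(X[:,0]>x0)&(X[:,0]<.56)&(abs(X[:,1]+.239)<.035)]
    h=np.histogram(Y[:,0],bins=np.arange(.49,.56,.002)); print(h[0]); print(np.median(Y,0))
E
python3 w.py 6 | tail -5
```

```text
time_s: 11.4
eef_pos: [0.488, -0.2381, 0.2337]
eef_rot: [[0.999, -0.037, -0.0], [-0.037, -0.999, 0.0], [-0.0, -0.0, -1.0]]
wrist_force: [-0.5, -0.4, -2.6]
grip_width: 0.0353
[  0 804 483 467 952 234   0 103 313 331 418 364   0   0   0  76 394 415
 434 412 437 445 449 452 458 485 486 745   1   0   0   0   0   0   0]
[ 0.52464175 -0.23844237  0.26356935]
[ 0 88  1  0  0  0  0  8 31 42 51 27  0  0  0  0  0  0  0  0  0  0  0  0
  0  0  0 73  0  0  0  0  0  0  0]
[ 0.50954556 -0.2129302   0.13931331]
 [ 0.5454 -0.2396  0.2411 21.7163]
 [ 0.5454 -0.2396  0.2534 19.8407]
 [ 0.5454 -0.2397  0.2629 18.2004]
 [ 0.5439 -0.2396  0.2649 17.951 ]
 [ 0.542  -0.2395  0.265  18.1322]]Traceback (most recent call last):
  File "w.py", line 17, in <module>
    p=np.polyfit(q[:,0],q[:,1],1); print('hook yaw',np.degrees(np.arctan(p[0])),'y at .43,.51:',np.polyval(p,[.43,.51]))
    raise TypeError("expected non-empty vector for x")
TypeError: expected non-empty vector for x
```

View pics/c6.png

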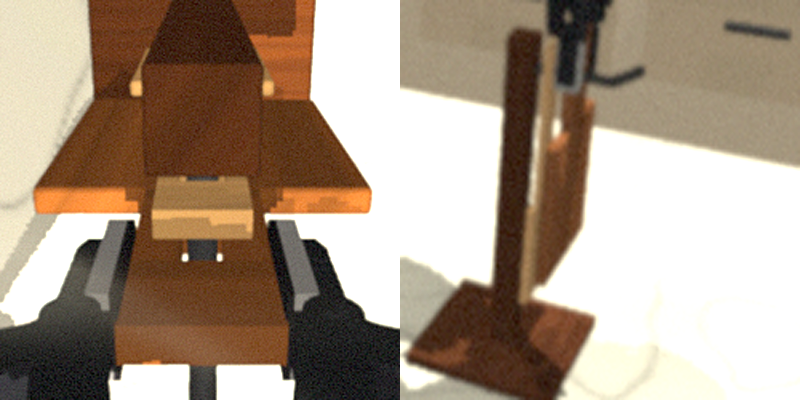

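The turner's face is at about x 0.5045, the post's front at about 0.5216, and the board's back at about 0.4925. That puts contact in about 12 mm and home in about 22 mm. I'll lower towards rest first.

```bash
python3 -m pendant '[[[0.001,0,-0.0005,0,0,0,0.02],[0.002,-0.0001,-0.001,0,0,0,0.02],[0.003,-0.0001,-0.001,0,0,0,0.02],[0.004,-0.0001,-0.001,0,0,0,0.02],[0.005,-0.0002,-0.001,0,0,0,0.02],[0.006,-0.0002,-0.001,0,0,0,0.02],[0.007,-0.0002,-0.001,0,0,0,0.02],[0.007,-0.0002,-0.001,0,0,0,0.02],[0.007,-0.0002,-0.001,0,0,0,0.02]]]'
python3 -m pendant '[[[0,0,-0.0003,0,0,0,0.02],[0,0,-0.0003,0,0,0,0.02],[0,0,-0.0003,0,0,0,0.02]]]'
python3 -m pendant '[[[0,0,-0.0003,0,0,0,0.02],[0,0,-0.0003,0,0,0,0.02],[0,0,-0.0003,0,0,0,0.02]]]'
```

```text
time_s: 12.4
eef_pos: [0.4948, -0.2383, 0.2327]
eef_rot: [[0.999, -0.037, -0.0], [-0.037, -0.999, 0.0], [-0.0, -0.0, -1.0]]
wrist_force: [0.2, 0.1, -1.4]
grip_width: 0.0354
time_s: 12.7
eef_pos: [0.4948, -0.2383, 0.2325]
eef_rot: [[0.999, -0.037, -0.0], [-0.037, -0.999, 0.0], [-0.0, -0.0, -1.0]]
wrist_force: [0.2, -0.6, -2.6]
grip_width: 0.035
time_s: 13.0
eef_pos: [0.4948, -0.2383, 0.2321]
eef_rot: [[0.999, -0.037, -0.0], [-0.037, -0.999, 0.0], [-0.0, -0.0, -1.0]]
wrist_force: [-0.8, -0.5, -3.1]
grip_width: 0.0353
```

```bash
for k in 1 2; do python3 -m pendant '[[[0,0,-0.0003,0,0,0,0.02],[0,0,-0.0003,0,0,0,0.02],[0,0,-0.0003,0,0,0,0.02]]]' | grep -E "pos|force"; done
python3 - <<'E'
from h import *
i=cams.camera_info('wrist'); a,d=snap('wrist','wrist7.png'); json.dump({k:np.array(v).tolist() for k,v in i.items()},open('pics/wrist7.json','w'))
for k in range(6):
    print(np.round(ctrl.observe()['wrist_force'],2)); cams.snapshot('side')
vv,uu=np.mgrid[0:420,0:560]; m=d>0; X=world('wrist',np.c_[uu[m],vv[m]],d[m],i); e=np.array(ctrl.observe()['eef_pos'])
Y=X[(abs(X[:,0]-e[0])<.004)&(abs(X[:,1]-e[1])<.015)&(X[:,2]>e[2]+.03)]; print('necktop z',np.median(Y[:,2]))
E
```

```text
eef_pos: [0.4948, -0.2383, 0.2319]
wrist_force: [-0.5, -0.3, -1.6]
eef_pos: [0.4948, -0.2383, 0.2316]
wrist_force: [0.7, 0.3, -2.4]
[-0.66  0.57 -2.53]
[ 0.64  0.06 -2.02]
[ 0.55  0.58 -1.76]
[ 0.11  0.57 -2.51]
[-0.66 -0.84 -2.51]
[ 0.52 -0.5  -2.03]
necktop z 0.27129308045982525
```

```bash
for k in 1 2; do python3 -m pendant '[[[0,0,-0.0002,0,0,0,0.02],[0,0,-0.0002,0,0,0,0.02],[0,0,-0.0002,0,0,0,0.02]]]' | grep -E "pos|force"; done
python3 - <<'E'
from h import *
f=[]
for k in range(5):
    f.append(ctrl.observe()['wrist_force']); cams.snapshot('side')
print(np.mean(f,0))
E
```

```text
eef_pos: [0.4948, -0.2383, 0.2314]
wrist_force: [-0.3, -0.5, -2.3]
eef_pos: [0.4948, -0.2384, 0.2312]
wrist_force: [-1.1, -1.0, -2.7]
[ 0.05112084 -0.00408816 -2.59330001]
```

```bash
for k in 1 2; do python3 -m pendant '[[[0,0,-0.0003,0,0,0,0.02],[0,0,-0.0003,0,0,0,0.02],[0,0,-0.0003,0,0,0,0.02]]]' | grep -E "pos|force"
python3 - <<'E'
from h import *
f=[]
for k in range(4):
    f.append(ctrl.observe()['wrist_force']); cams.snapshot('side')
print(np.mean(f,0).round(2))
E
done
```

```text
eef_pos: [0.4948, -0.2383, 0.2309]
wrist_force: [0.1, 0.6, -1.4]
[ 0.07  0.21 -1.99]
eef_pos: [0.4948, -0.2383, 0.2306]
wrist_force: [0.8, 0.2, -2.8]
[ 0.5   0.05 -1.9 ]
```

```bash
for k in 1 2; do python3 -m pendant '[[[0,0,-0.0003,0,0,0,0.02],[0,0,-0.0003,0,0,0,0.02],[0,0,-0.0003,0,0,0,0.02]]]' | grep -E "pos|force"
python3 - <<'E'
from h import *
f=[]
for k in range(4):
    f.append(ctrl.observe()['wrist_force']); cams.snapshot('side')
print(np.mean(f,0).round(2),ctrl.observe()['time_s'])
E
done
```

```text
eef_pos: [0.4948, -0.2383, 0.2303]
wrist_force: [0.3, -0.4, -2.3]
[ 0.5   0.09 -2.21] 16.3
eef_pos: [0.4948, -0.2383, 0.23]
wrist_force: [-0.1, -0.5, -2.6]
[-0.15  0.1  -2.37] 16.8
```

```bash
for k in 1 2; do python3 -m pendant '[[[0,0,-0.0003,0,0,0,0.02],[0,0,-0.0003,0,0,0,0.02],[0,0,-0.0003,0,0,0,0.02]]]' | grep -E "pos|force"
python3 - <<'E'
from h import *
f=[]
for k in range(4):
    f.append(ctrl.observe()['wrist_force']); cams.snapshot('side')
print(np.mean(f,0).round(2),ctrl.observe()['time_s'])
E
done
```

```text
eef_pos: [0.4949, -0.2383, 0.2298]
wrist_force: [-0.3, 0.6, 1.1]
[-0.35  0.6   0.93] 17.3
eef_pos: [0.4949, -0.2384, 0.2297]
wrist_force: [-1.1, 0.9, 5.4]
[-1.44  0.83  5.64] 17.8
```

Rest height found: TCP about 0.230. I'll ease up 0.45 mm so it barely touches, then slide back slowly.

```bash
python3 -m pendant '[[[0,0,0.00045,0,0,0,0.02],[0,0,0.00045,0,0,0,0.02],[0.001,0,0.00045,0,0,0,0.02],[0.002,-0.0001,0.00045,0,0,0,0.02],[0.003,-0.0001,0.00045,0,0,0,0.02],[0.0035,-0.0001,0.00045,0,0,0,0.02],[0.004,-0.0001,0.00045,0,0,0,0.02],[0.0045,-0.0002,0.00045,0,0,0,0.02],[0.005,-0.0002,0.00045,0,0,0,0.02],[0.0055,-0.0002,0.00045,0,0,0,0.02],[0.006,-0.0002,0.00045,0,0,0,0.02],[0.0065,-0.0002,0.00045,0,0,0,0.02],[0.007,-0.0003,0.00045,0,0,0,0.02]]]' | grep -E "pos|force"; python3 -m pendant '[[[0.0005,0,0,0,0,0,0.02],[0.001,0,0,0,0,0,0.02],[0.0015,-0.0001,0,0,0,0,0.02],[0.002,-0.0001,0,0,0,0,0.02],[0.0025,-0.0001,0,0,0,0,0.02],[0.003,-0.0001,0,0,0,0,0.02],[0.0035,-0.0001,0,0,0,0,0.02],[0.004,-0.0001,0,0,0,0,0.02],[0.0045,-0.0002,0,0,0,0,0.02],[0.005,-0.0002,0,0,0,0,0.02],[0.005,-0.0002,0,0,0,0,0.02]]]'| grep -E "pos|force"
python3 - <<'E'
from h import *
f=[]
i=cams.camera_info('wrist'); a,d=snap('wrist','wrist8.png')
for k in range(3):
    f.append(ctrl.observe()['wrist_force']); cams.snapshot('side')
b,_=snap('side','side8.png')
print(np.mean(f,0).round(2),ctrl.observe()['time_s'])
A=cv2.resize(a[130:380,160:410],None,fx=1.6,fy=1.6,interpolation=cv2.INTER_CUBIC);B=cv2.resize(b[130:260,290:440],(400,400),interpolation=cv2.INTER_CUBIC)
cv2.imwrite('pics/c8.png',cv2.convertScaleAbs(np.hstack([A,B]),alpha=1.6))
vv,uu=np.mgrid[0:420,0:560]; m=d>0; X=world('wrist',np.c_[uu[m],vv[m]],d[m],i); 
Y=X[(X[:,2]>.254)&(X[:,2]<.272)&(X[:,0]>.493)&(X[:,0]<.56)&(abs(X[:,1]+.239)<.009)]
h=np.histogram(Y[:,0],bins=np.arange(.49,.53,.001)); print(h[0])
E
```

```text
eef_pos: [0.5019, -0.2386, 0.2298]
wrist_force: [-3.0, 1.1, 1.8]
eef_pos: [0.5069, -0.2388, 0.2298]
wrist_force: [-1.2, 0.1, 1.8]
[-1.01 -0.38  0.59] 20.45
[  0   0   0   0   0   0   0   0   0   0   3  48 124 121 123 141 124 145
 120 130 317 811 181 127 128 131 117 143 152   8   0  42 130 139 137 144
 149 145 149 143]
```

View pics/c8.png

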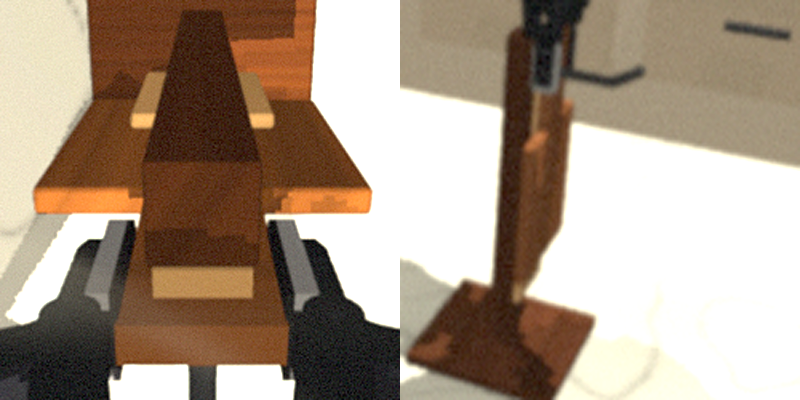

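The board touches the turner, and about 2 mm remains to the post. Creeping from here.

```bash
python3 -m pendant '[[[0.0003,0,0.0001,0,0,0,0.02],[0.0006,0,0.0001,0,0,0,0.02],[0.0009,0,0.0001,0,0,0,0.02],[0.0012,0,0.0001,0,0,0,0.02],[0.0015,-0.0001,0.0001,0,0,0,0.02]]]' | grep -E "pos|force";  python3 -m pendant '[[[0.0003,0,0,0,0,0,0.02],[0.0005,0,0,0,0,0,0.02]]]' | grep -E "pos|force"; python3 -m pendant '[[[0.0003,0,0,0,0,0,0.02],[0.0003,0,0,0,0,0,0.02]]]' | grep -E "pos|force"
```

```text
eef_pos: [0.5084, -0.2389, 0.2299]
wrist_force: [-0.9, -0.0, -0.2]
eef_pos: [0.5089, -0.2389, 0.2299]
wrist_force: [-1.2, 0.0, -0.3]
eef_pos: [0.5092, -0.2389, 0.2299]
wrist_force: [-0.9, -0.2, -0.9]
```

```bash
for k in 1 2 3; do python3 -m pendant '[[[0.0002,0,0,0,0,0,0.02],[0.0002,0,0,0,0,0,0.02]]]' | grep -E "pos|force"; done
```

```text
eef_pos: [0.5094, -0.2389, 0.2299]
wrist_force: [-1.1, 0.3, -1.5]
eef_pos: [0.5095, -0.2389, 0.2299]
wrist_force: [-0.8, 0.3, -0.4]
eef_pos: [0.5097, -0.2389, 0.2299]
wrist_force: [-0.6, -0.1, -1.0]
```

```bash
for k in 1 2 3; do python3 -m pendant '[[[0.0002,0,0,0,0,0,0.02],[0.0002,0,0,0,0,0,0.02]]]' | grep -E "pos|force"; done
```

```text
eef_pos: [0.5099, -0.2389, 0.2299]
wrist_force: [-2.6, 1.2, -1.2]
eef_pos: [0.5099, -0.2389, 0.2299]
wrist_force: [-5.4, 0.2, -0.3]
eef_pos: [0.5099, -0.2389, 0.2299]
wrist_force: [-7.3, 0.1, 0.8]
```

Post contact: the force climbs while x stays stuck at 0.5099. I'll back off 0.1 mm to about 5–6 N and hold for about 1 s.

```bash
python3 -m pendant '[[[-0.0001,0,0,0,0,0,0.02],[-0.0001,0,0,0,0,0,0.02],[-0.0001,0,0,0,0,0,0.02],[-0.0001,0,0,0,0,0,0.02],[-0.0001,0,0,0,0,0,0.02]]]'| grep -E "pos|force"
python3 - <<'E'
from h import *
f=[]
i=cams.camera_info('wrist'); a,d=snap('wrist','wrist9.png')
for k in range(5):
    f.append(ctrl.observe()['wrist_force']); cams.snapshot('side')
b,_=snap('side','side9.png')
print(np.mean(f,0).round(2),ctrl.observe()['time_s'])
A=cv2.resize(a[130:380,160:410],None,fx=1.6,fy=1.6,interpolation=cv2.INTER_CUBIC);B=cv2.resize(b[130:260,290:440],(400,400),interpolation=cv2.INTER_CUBIC)
cv2.imwrite('pics/c9.png',cv2.convertScaleAbs(np.hstack([A,B]),alpha=1.6))
E
```

```text
eef_pos: [0.5099, -0.2389, 0.2299]
wrist_force: [-5.5, 0.2, -0.0]
[-6.21  0.11 -0.37] 23.4
```

View pics/c9.png

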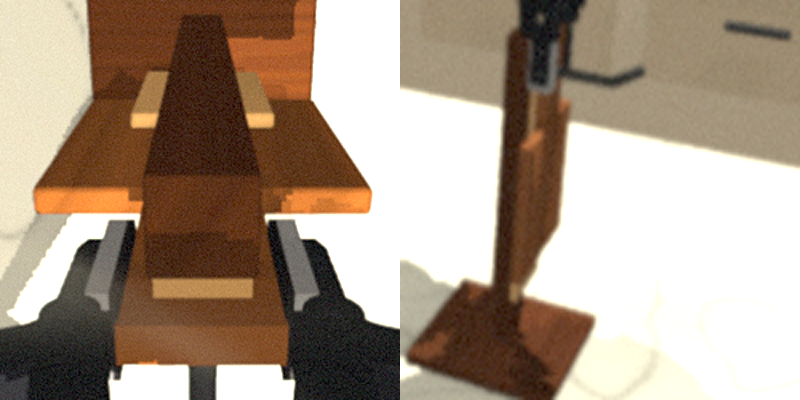

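It holds at about 6 N with the turner flat on the post. I'll relieve the push to about 1 N, still seated, and then open gently.

```bash
python3 -m pendant '[[[-0.0001,0,0,0,0,0,0.02],[-0.0002,0,0,0,0,0,0.02],[-0.0003,0,0,0,0,0,0.02],[-0.0004,0,0,0,0,0,0.02],[-0.0004,0,0,0,0,0,0.02],[-0.0004,0,0,0,0,0,0.02]]]'| grep -E "pos|force"
python3 - <<'E'
from h import *
f=[]
for k in range(5):
    f.append(ctrl.observe()['wrist_force']); cams.snapshot('side')
print(np.mean(f,0).round(2),ctrl.observe()['time_s'])
E
```

```text
eef_pos: [0.5099, -0.2389, 0.2299]
wrist_force: [-3.3, -0.4, -0.9]
[-2.88 -0.41 -1.46] 24.25
```

```bash
python3 -m pendant '[[[-0.0001,0,-0.0001,0,0,0,0.02],[-0.0001,0,-0.0001,0,0,0,0.02],[-0.0001,0,-0.0001,0,0,0,0.02]]]'| grep -E "pos|force"
python3 - <<'E'
from h import *
f=[]
for k in range(5):
    f.append(ctrl.observe()['wrist_force']); cams.snapshot('side')
print(np.mean(f,0).round(2),ctrl.observe()['time_s'])
E
```

```text
eef_pos: [0.5098, -0.2389, 0.2299]
wrist_force: [-0.6, 0.7, 0.4]
[-0.05  0.38 -0.31] 24.8
```

```bash
python3 -m pendant '[[[0.0001,0,0,0,0,0,0.02],[0.0001,0,0,0,0,0,0.02],[0.0001,0,0,0,0,0,0.02]]]'| grep -E "pos|force"
python3 - <<'E'
from h import *
f=[]
for k in range(5):
    f.append(ctrl.observe()['wrist_force']); cams.snapshot('side')
print(np.mean(f,0).round(2),ctrl.observe()['time_s'])
E
```

```text
eef_pos: [0.5098, -0.239, 0.2299]
wrist_force: [-0.9, -0.1, -0.6]
[-0.54  0.3  -0.01] 25.35
```

```bash
python3 -m pendant '[[[0,0,0,0,0,0,0.036],[0,0,0,0,0,0,0.038],[0,0,0,0,0,0,0.041],[0,0,0,0,0,0,0.045],[0,0,0,0,0,0,0.05],[0,0,0,0,0,0,0.056],[0,0,0,0,0,0,0.06],[0,0,0,0,0,0,0.06],[0,0,0,0,0,0,0.06]]]'
python3 - <<'E'
from h import *
i=cams.camera_info('wrist'); a,d=snap('wrist','wrist10.png')
b,_=snap('side','side10.png'); c,_=snap('scene','scene10.png')
A=cv2.resize(a[130:380,160:410],(400,400),interpolation=cv2.INTER_CUBIC);B=cv2.resize(b[130:260,290:440],(400,400),interpolation=cv2.INTER_CUBIC)
cv2.imwrite('pics/c10.png',cv2.convertScaleAbs(np.hstack([A,B]),alpha=1.6))
vv,uu=np.mgrid[0:420,0:560]; m=d>0; X=world('wrist',np.c_[uu[m],vv[m]],d[m],i)
Y=X[(X[:,2]>.254)&(X[:,2]<.275)&(X[:,0]>.493)&(X[:,0]<.56)&(abs(X[:,1]+.239)<.009)]
h=np.histogram(Y[:,0],bins=np.arange(.495,.53,.001)); print(h[0])
Y=X[(X[:,2]>.268)&(X[:,2]<.275)&(abs(X[:,0]-.51)<.012)&(abs(X[:,1]+.239)<.03)]; print(cv2.minAreaRect((Y[:,:2]*1000).astype(np.float32)),np.median(Y,0))
E
```

```text
time_s: 26.25
eef_pos: [0.5098, -0.2389, 0.2298]
eef_rot: [[0.999, -0.037, 0.0], [-0.037, -0.999, 0.0], [0.0, -0.0, -1.0]]
wrist_force: [-0.5, -0.7, 0.9]
grip_width: 0.0599
[  0   0   0   0   0   0   0   0   5  44 130 112 138 126 132 141 142 127
 367 785 155 123 123 120  55   0  30 117 137 140 138 145 154 129 151]
((510.4208984375, -238.8895263671875), (60.38689041137695, 21.323476791381836), 88.23805236816406) [ 0.51023905 -0.23980501  0.26963926]
```

View pics/c10.png

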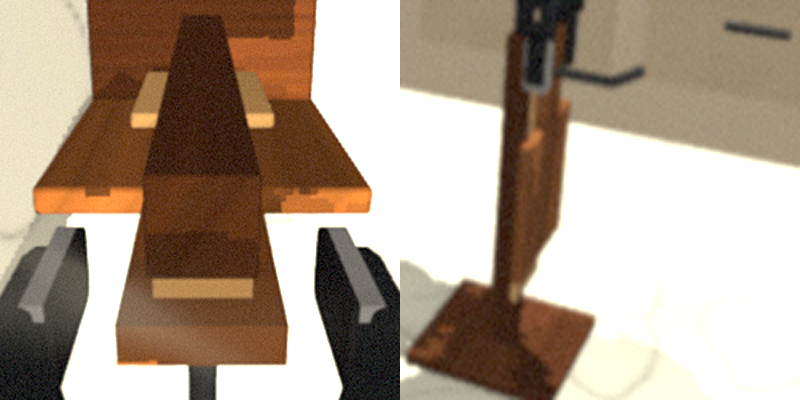

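The board is released and hangs snug. Its back face is at about x 0.5145 against the expected 0.5147, and the 2 mm strip beside the post is only the post's edge hiding it. I'll retreat straight up.

```bash
python3 -m pendant '[[[0,0,0.003,0,0,0,0.06],[0,0,0.008,0,0,0,0.06],[0,0,0.015,0,0,0,0.06],[0,0,0.025,0,0,0,0.06],[0,0,0.04,0,0,0,0.06],[0,0,0.06,0,0,0,0.06],[0,0,0.08,0,0,0,0.06],[0,0,0.1,0,0,0,0.06],[-0.02,0,0.12,0,0,0,0.06],[-0.05,0,0.12,0,0,0,0.06],[-0.08,0,0.12,0,0,0,0.06],[-0.1,0,0.12,0,0,0,0.06],[-0.1,0,0.12,0,0,0,0.06],[-0.1,0,0.12,0,0,0,0.06],[-0.1,0,0.12,0,0,0,0.06]]]'
python3 - <<'E'
from h import *
i=cams.camera_info('wrist'); a,d=snap('wrist','wrist11.png'); json.dump({k:np.array(v).tolist() for k,v in i.items()},open('pics/wrist11.json','w'))
b,db=snap('side','side11.png'); c,dc=snap('scene','scene11.png')
cv2.imwrite('pics/c11.png',cv2.convertScaleAbs(np.hstack([cv2.resize(c[110:240,210:340],(400,400),interpolation=cv2.INTER_CUBIC),cv2.resize(b[130:260,290:420],(400,400),interpolation=cv2.INTER_CUBIC)]),alpha=1.6))
vv,uu=np.mgrid[0:420,0:560]
for n,D,info in (('side',db,None),('scene',dc,None),('wrist',d,i)):
    m=(D>0)&(D<1.6); X=world(n,np.c_[uu[m],vv[m]],D[m],info)
    Y=X[(abs(X[:,1]+.238)<.017)&(X[:,2]>.08)&(X[:,2]<.275)&(X[:,0]<.5135)&(X[:,0]>.498)]
    for z0,z1 in ((.095,.13),(.15,.195),(.21,.265)):
        S=Y[(Y[:,2]>z0)&(Y[:,2]<z1)]
        if len(S)>10: print(n,z0,len(S),np.median(S,0).round(4))
    T=X[(X[:,2]>.266)&(X[:,2]<.275)&(abs(X[:,0]-.51)<.015)&(abs(X[:,1]+.239)<.03)]
    if len(T)>10: print(n,'necktop',[np.round(q,1) for q in cv2.minAreaRect((T[:,:2]*1000).astype(np.float32))],np.median(T,0).round(4))
E
```

```text
time_s: 27.9
eef_pos: [0.4103, -0.239, 0.3502]
eef_rot: [[0.999, -0.037, 0.0], [-0.037, -0.999, -0.0], [0.0, 0.0, -1.0]]
wrist_force: [-0.2, -0.5, 0.2]
grip_width: 0.0599
side 0.095 50 [ 0.5033 -0.2377  0.1123]
side 0.15 78 [ 0.5035 -0.2371  0.1723]
side 0.21 148 [ 0.5057 -0.232   0.241 ]
side necktop [array([ 509.9, -235.3]), array([37. , 10.5]), np.float64(89.3)] [ 0.5088 -0.2322  0.269 ]
scene 0.21 33 [ 0.5099 -0.2228  0.2394]
scene necktop [array([ 513.1, -239.1]), array([40.9, 14.6]), np.float64(85.2)] [ 0.5125 -0.2358  0.2679]
wrist 0.095 44 [ 0.5045 -0.2442  0.1221]
wrist 0.15 58 [ 0.5045 -0.2434  0.1835]
wrist 0.21 373 [ 0.5043 -0.2382  0.243 ]
wrist necktop [array([ 513.1, -238.5]), array([36.2, 17.1]), np.float64(88.0)] [ 0.5097 -0.2384  0.2697]
```

View pics/c11.png

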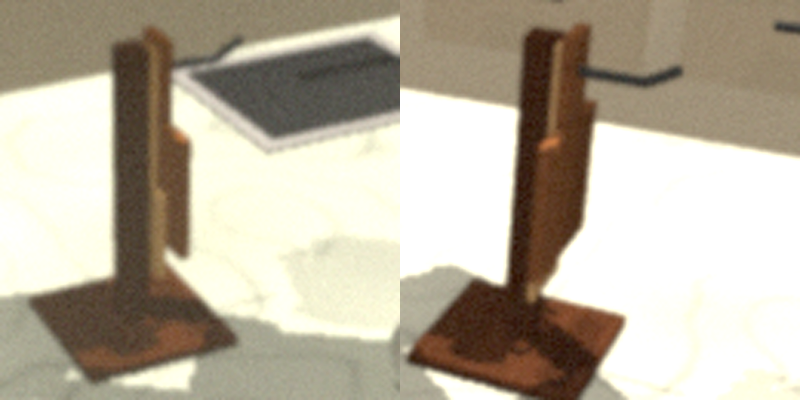

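View pics/wrist11.png

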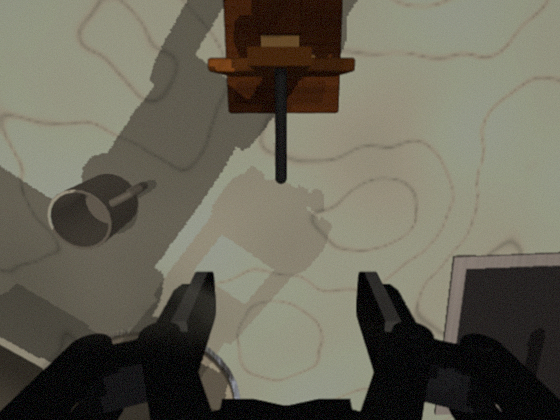

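View pics/scene11.png

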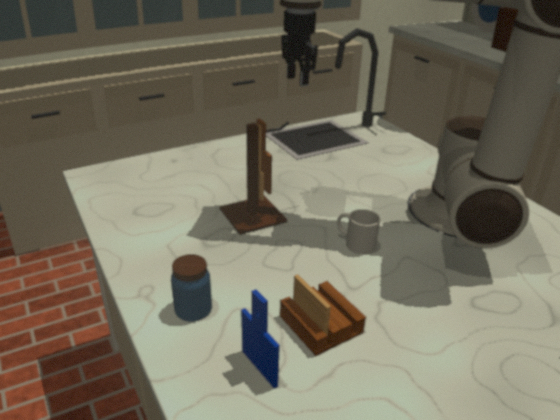

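The board's front face is at x 0.5045 at every height, so it is plumb. The expected value is 0.5047. One last check for stillness and gaps before handing in.

```bash
python3 -m pendant '[[[0,0,0,0,0,0,0.06],[0,0,0,0,0,0,0.06],[0,0,0,0,0,0,0.06],[0,0,0,0,0,0,0.06],[0,0,0,0,0,0,0.06],[0,0,0,0,0,0,0.06]]]' | head -1
python3 - <<'E'
from h import *
i=cams.camera_info('wrist'); a,d=snap('wrist','wrist12.png')
p=cv2.imread('pics/wrist11.png'); print('wrist diff', np.abs(a[:190,190:370].astype(int)-p[:190,190:370]).mean().round(2))
vv,uu=np.mgrid[0:420,0:560]; m=d>0; X=world('wrist',np.c_[uu[m],vv[m]],d[m],i)
Y=X[(X[:,2]>.25)&(X[:,2]<.28)&(X[:,0]>.495)&(X[:,0]<.55)&(abs(X[:,1]+.239)<.009)]
for z0,z1,n in ((.266,.28,'board'),(.257,.2625,'turner'),(.2625,.266,'post')):
    T=Y[(Y[:,2]>z0)&(Y[:,2]<z1)]; 
    if len(T): print(n,len(T),np.percentile(T[:,0],[2,50,98]).round(4))
b,db=snap('side','side12.png'); c,_=snap('scene','scene12.png')
for n,q,box in (('side',b,(135,250,290,420)),('scene',c,(115,230,215,300))):
    o=cv2.imread(f'pics/{n}11.png'); r=np.s_[box[0]:box[1],box[2]:box[3]]; print(n,np.abs(q[r].astype(int)-o[r]).mean().round(2))
for n,r in (('scene',np.s_[220:400,150:400]),):
    o=cv2.imread('pics/scene0.png');print('bystanders dx', cv2.phaseCorrelate(np.float32(o[240:330,165:220,0]),np.float32(c[240:330,165:220,0])))
A=cv2.resize(a[10:130,200:360],(640,480),interpolation=cv2.INTER_CUBIC); cv2.imwrite('pics/c12.png',cv2.convertScaleAbs(A,alpha=1.8))
E
```

```text
time_s: 28.65
wrist diff 4.5
board 643 [0.5046 0.5096 0.5146]
turner 419 [0.5045 0.5189 0.5344]
post 1044 [0.5216 0.5299 0.5379]
side 1.86
scene 2.16
bystanders dx ((0.05777154584412969, -0.07661884926844209), 1.1166794374254014)
```

View pics/c12.png

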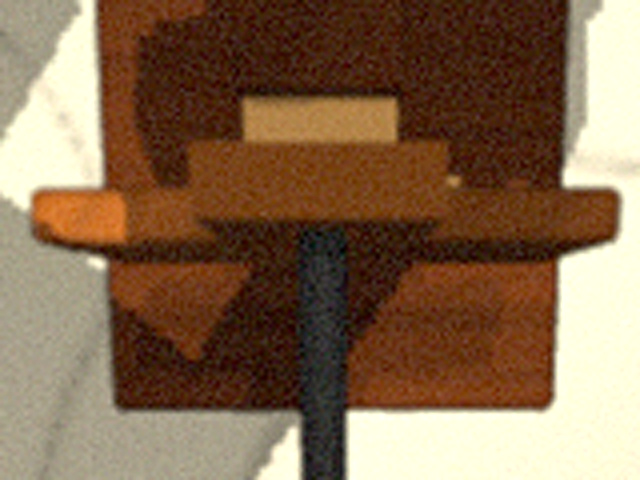

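The board spans 0.5046–0.5146 and the post begins at 0.5216. The 7.0 mm between them is exactly the turner's thickness, so no gap is left. Handing in.

Run:
```python
from rig import ctrl
print(ctrl.close_job(), ctrl.observe()['time_s'])
```

```text
the job is handed in; nothing more can be done
the job is handed in; nothing more can be done
```

I took the wooden paddle board out of the rack (not the blue look-alike) and hung it by its slot on the hook, in front of the turner. I slid it back until the turner met the post and held the push for about 1 s. Then I eased the push to about 0.5 N, opened the gripper and retreated. The job was handed in at about 29 s of the 69 s allowed.

- **Gaps:** the board spans x 0.5046–0.5146 m and the post's face is at 0.5216 m. The 7.0 mm between them is the turner's thickness, so the camera shows no gap.
- **Plumb and still:** the board's front face is at about 0.5045 m at three heights in the wrist view. In the fixed side and scene views, pictures about 0.8 s apart differ only by about what I take to be image noise. The same wrist-view comparison came out somewhat higher (4.5 against about 2), and I did not look into why.
- **Other things:** the turner is still on the hook. The mug, canister, plain board and rack look unmoved in the last picture, though I measured only the canister.
- **Forces:** the push was held at about 6 N, a little over the 5 asked, after a brief 7.3 N on contact. While finding the rest height I also pressed the hook down with about 8 N. All the readings I took stayed under the 15 N limit.

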